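Sort the soil samples into their racks

TASK

Sort the five green-capped samples on the lab bench into the low white racks: each wide pot into its own large round recess, each slim vial into its own small round recess, and the square bottle into the square recess, standing upright and fully down on the floor of the recess. Never tip a sample over, and leave the beaker and the mortar standing where they are.

Things in the scene. Friction and masses are not known exactly. Their poses are not given: they have to be found in the camera images.
- pot_a: Wide round sample pot, white with a flat green screw cap of the same width: a plain cylinder 56 mm in diameter and 50 mm high, about 90 g. It stands upright on the bench; origin at the centre of its underside, z up along its axis. Alike and interchangeable with pot_b.
- pot_b: The second wide round sample pot, the same as pot_a (56 mm diameter, 50 mm high). It stands upright on the bench; origin at the centre of its underside, z up along its axis.
- vial_a: Slim round vial, white with a green cap of the same width: a plain cylinder 28 mm in diameter and 70 mm high, about 40 g. It stands upright on the bench; origin at the centre of its underside, z up along its axis. Alike and interchangeable with vial_b.
- vial_b: The second slim vial, the same as vial_a (28 mm diameter, 70 mm high). It stands upright on the bench; origin at the centre of its underside, z up along its axis.
- bottle: Square white bottle: body 44 x 44 mm and 58 mm high, above it a short neck and a round green cap 28 mm in diameter, 80 mm high in all, about 110 g. It stands upright on the bench, its yaw varies; origin at the centre of its underside, x and y square to its flat sides, z up.
- pot_rack: Fixed flat white plate 16 mm thick lying on the bench, 96 (x) by 176 (y) mm with two large round recesses 72 mm in diameter, 10 mm deep with a dark floor (the floor is 6 mm above the plate's underside). Origin at the centre of its underside, x across the plate, y along it, z up; its yaw varies. The recess centres lie on its y axis at y = -42 mm and y = +42 mm.
- vial_rack: Fixed flat white plate 16 mm thick lying on the bench, 70 (x) by 150 (y) mm with two small round recesses 44 mm in diameter, 10 mm deep with a dark floor (the floor is 6 mm above the plate's underside). Origin at the centre of its underside, x across the plate, y along it, z up; its yaw varies. The recess centres lie on its y axis at y = -38 mm and y = +38 mm.
- bottle_rack: Fixed flat white plate 16 mm thick lying on the bench, 90 by 90 mm with one square recess 60 x 60 mm, 10 mm deep with a dark floor (the floor is 6 mm above the plate's underside). Origin at the centre of its underside, x across the plate, y along it, z up; its yaw varies. The recess is at its centre, its sides parallel to the plate's x and y; the bottle's sides must be turned roughly parallel to them to go in.
- beaker: Clear empty beaker, a bystander standing loose among the samples: 52 mm across the rim, 60 mm high. Origin at the centre of its underside.
- mortar: White ceramic mortar bowl, a bystander standing loose among the samples: 66 mm across the rim, 42 mm high. Origin at the centre of its underside.
Mind the look-alikes: they are no part of the job. What is shaped like the vial_a but blue is not meant.

How it is judged:
At the end, for the whole second after the job is handed in: Each pot, vial and the bottle stands in a recess of its own rack, one to a recess: centre within 12 mm of the recess centre along the rack's x and y, underside less than 9.5 mm above the rack's underside (not on the rim), upright within 0.1 rad, at rest (((x of pot_a in the frame of pot_rack between -0.012 and 0.012 m and y of pot_a in the frame of pot_rack between -0.054 and -0.03 m) or (x of pot_a in the frame of pot_rack between -0.012 and 0.012 m and y of pot_a in the frame of pot_rack between 0.03 and 0.054 m)) and z of each of pot_a, pot_b in the frame of pot_rack below 0.0095 m and angle between each of pot_a, pot_b, vial_a, vial_b, bottle's own z axis and vertical below 0.1 rad and linear speed of each of pot_a, pot_b, vial_a, vial_b, bottle below 0.02 m/s and angular speed of each of pot_a, pot_b, vial_a, vial_b, bottle below 0.2 rad/s and ((x of pot_b in the frame of pot_rack between -0.012 and 0.012 m and y of pot_b in the frame of pot_rack between -0.054 and -0.03 m) or (x of pot_b in the frame of pot_rack between -0.012 and 0.012 m and y of pot_b in the frame of pot_rack between 0.03 and 0.054 m)) and ((x of vial_a in the frame of vial_rack between -0.012 and 0.012 m and y of vial_a in the frame of vial_rack between -0.05 and -0.026 m) or (x of vial_a in the frame of vial_rack between -0.012 and 0.012 m and y of vial_a in the frame of vial_rack between 0.026 and 0.05 m)) and z of each of vial_a, vial_b in the frame of vial_rack below 0.0095 m and ((x of vial_b in the frame of vial_rack between -0.012 and 0.012 m and y of vial_b in the frame of vial_rack between -0.05 and -0.026 m) or (x of vial_b in the frame of vial_rack between -0.012 and 0.012 m and y of vial_b in the frame of vial_rack between 0.026 and 0.05 m)) and x of bottle in the frame of bottle_rack between -0.012 and 0.012 m and y of bottle in the frame of bottle_rack between -0.012 and 0.012 m and z of bottle in the frame of bottle_rack below 0.0095 m); the robot touches nothing.
It fails at once if a sample is tipped over (leans more than 0.7 rad) (angle between any of pot_a, pot_b, vial_a, vial_b, bottle's own z axis and vertical above 0.7 rad).
It fails at once if the beaker or the mortar is moved more than 30 mm or tipped (distance of any of beaker, mortar from where it was at the start of the episode above 0.03 m or angle between any of beaker, mortar's own z axis and vertical above 0.5 rad).
It also fails if it takes over 136 s, if anything falls off the work surface, if the arm or the gripper's body presses on something with over 40 N, if the wrist force passes 120 N, or if a joint passes its speed limit or range.

ROBOT

A 6-joint arm with a two-finger parallel gripper is mounted at the origin on the work surface. World frame = base frame: x ahead of the robot, y to its left, z up, the work surface at z = 0. Lengths are in m, angles in rad, forces in N, time in s.
With the tool pointing down it reaches from about 0.25 to 0.725 m from the base axis. Payload 9.7 kg.
Tool frame: the origin (TCP) lies midway between the tips of the shut fingers; the grasp point (between the pads) lies behind it (ctrl.hold_point_z is the z of the grasp point in the tool frame, in m); z points along the fingers, y is the line along which they close (so a half turn about z gives the same grasp; the last joint's range is limited). The gripper opens to 85 mm and grips with 20 to 120 N. Pads are 22 mm wide; open, the fingers measure 114 mm over their backs; the gripper's body (76 mm by 85 mm) begins 54 mm behind the grasp point. The pads swing forward as they close: fully open they stand 13 mm farther back than shut.
Start: joints at [1.258, 0.087, 0.176, 1.66, 0, 1.571], TCP at [0.169, 0.523, 0.231] pointing down, gripper open.
Joint ranges: [-3.13, 3.13], [-0.85, 1.81], [-1.15, 1.24], [-2.2, 2.28], [-1.44, 1.52], [-3.14, 3.14]. Speed limits (rad/s): [2.22, 2.22, 2.57, 3.14, 3.14, 3.14].

INTERFACE

Orientations are given as a unit quaternion [w, x, y, z].
In Python, from plant import ctrl, optics, order, spotter gives the robot as it stands. The module is installed in compiled form; this text tells all that it offers.
- The arm moves only by the tool move_arm, never from a script. Its arguments are lists of equal length, an entry for each row: "claw": the gripper's target within -1 to 1 (shut at 1, half-way at 0, fully open at -1); "delta_pos": the shift along the world's x, y, z in m, a list of three; "delta_rot": the turn, a rotation vector about the world's x, y, z in degrees, a list of three. A call has 1 to 8 rows; each row is the pose to reach, as a shift and turn from the pose commanded when the call began; what a row does not reach only later rows make up. A row lasts 1/12 s, in which the tool goes at most 41.7 mm and 7.16 degrees, less where a joint would pass 70% of its speed; a pose out of reach is approached as far as the arm can. A call with a gripper value outside its range is refused whole. The fingers move at their own pace and stop on an object; "force" is the grip in N (left out, the last holds). Time passes only in rows, so rows that repeat a pose let the fingers close. It gives the time, the measured TCP pose, the force, the opening and the grip force at its end, in the units of the state.
- ctrl.get_obs(): the state, without advancing time (a new reading comes with each control period).
- optics.read_camera(name): name is "scene" or "side" or "wrist"; returns a dict with "frame" (480x640x3 uint8, blue, green, red), "fx", "fy", "cx", "cy" (pixels), "D" ([k1, k2, p1, p2, k3] as OpenCV has them; the pictures are not rectified), "eye" and "rotation" of the camera in the world. Camera axes: x right, y down, z forward; pixel columns grow to the right and rows downward; lengths in m; the calibration is good to about 2 mm. A picture is of the moment at which its call begins. There is no depth.
- order.sign_off(): hands the job in; it is judged then, once.
Trained networks look in the newest picture that a camera, given by its name, has taken for a name from the list of things; names that differ only in an ending like _2 or _b are one class to them, and where a whole thing is asked for, a point or a joint stands for the part that bears it (a point fixed in the world has none). Each returns a list of dicts, best first, with "confidence" (0 to 1); they miss things now and then, are a little off and sometimes report something else, mostly with a low value. They report only what shows in the picture. A call takes as long as a camera call. They do not tell look-alikes from the thing itself.
- spotter.boxes_of(name, camera): "box" ([left, top, right, bottom] in pixels, round what is visible of it).
The state is a dict: "time_s": time; "joint_pos": joint angles; "dq": joint speeds; "joint_efforts": joint torques, N m; "position": TCP position; "tcp_rot": TCP orientation; "contact_force": force on the tool from outside, world axes, zero at the start; "torque": the same for the moment, N m; "width": opening from 0.0 (shut) to 1.0 (fully open); "gripper_force": force on a finger pad.
Only numpy, scipy, OpenCV 4.12 (cv2) and the standard library are available. Lean on these libraries where they do the work, as an engineer would, in place of code of your own. Each camera call takes 0.05 s, during which the arm holds its last target. There are 200 camera calls.

## Working session

There is one attempt and no reset: what is moved stays moved. The work goes in short steps, Python scripts to look and compute and a tool call to move; the robot and the scene stay as the last step left them, time stands still between calls to the robot, and variables do not carry over. Pictures are saved under pics/ and viewed, at most 14 in all, crops included, and the job is handed in when it is done.

Besides the shell and the picture viewer there is one more tool, called after "Request:" in YAML: its name, and indented under it one key for each argument. move_arm: Moves the arm, as the interface text tells. Its arguments: {"type":"object","properties":{"claw":{"type":"array","items":{"type":"number"}},"delta_pos":{"type":"array","items":{"type":"array","items":{"type":"number"}}},"delta_rot":{"type":"array","items":{"type":"array","items":{"type":"number"}}},"force":{"type":"number"}},"required":["claw","delta_pos","delta_rot"]}

```bash
mkdir -p pics
cat > h.py <<'E'
from plant import ctrl, optics, order, spotter
import numpy as np, cv2
def cam(n):
    c=optics.read_camera(n); c['K']=np.array([[c['fx'],0,c['cx']],[0,c['fy'],c['cy']],[0,0,1.]]); c['D']=np.array(c['D'],float)
    R=np.array(c['rotation'],float)
    if R.size==4:
        from scipy.spatial.transform import Rotation as Ro
        R=Ro.from_quat(np.roll(R.ravel(),-1)).as_matrix()
    c['R']=R; c['eye']=np.array(c['eye'],float); return c
def px2w(c,uv,z):
    p=cv2.undistortPoints(np.array(uv,float).reshape(-1,1,2),c['K'],c['D']).reshape(-1,2)
    d=np.c_[p,np.ones(len(p))]@c['R'].T
    return c['eye']+d*((z-c['eye'][2])/d[:,2])[:,None]
def w2px(c,P):
    rv=cv2.Rodrigues(c['R'].T)[0]; t=-c['R'].T@c['eye']
    return cv2.projectPoints(np.array(P,float).reshape(-1,1,3),rv,t,c['K'],c['D'])[0].reshape(-1,2)
E
python3 - <<'E'
from h import *
for n in ['scene','side','wrist']:
    c=cam(n); cv2.imwrite(f'pics/{n}0.png',c['frame']); print(n,c['fx'],c['eye'].round(3),c['R'].round(3).tolist())
    if n!='wrist':
        for o in ['pot_a','vial_a','bottle','pot_rack','vial_rack','bottle_rack','beaker','mortar']:
            print(o,[(np.round(b['box']).astype(int).tolist(),round(b['confidence'],2)) for b in spotter.boxes_of(o,n)])
print(ctrl.get_obs(), ctrl.hold_point_z)
E
```

```text
scene 450.7187162691947 [0.885 0.259 0.687] [[-0.549, 0.689, -0.473], [0.836, 0.456, -0.305], [0.005, -0.563, -0.826]]
pot_a [([351, 251, 384, 292], 0.82), ([484, 269, 530, 314], 0.79)]
vial_a [([403, 216, 426, 252], 0.97), ([425, 246, 450, 280], 0.94), ([234, 141, 251, 174], 0.84), ([455, 204, 481, 236], 0.58)]
bottle [([313, 187, 343, 228], 0.76), ([348, 249, 384, 293], 0.33)]
pot_rack [([356, 314, 486, 423], 0.72)]
vial_rack [([132, 186, 210, 256], 0.69)]
bottle_rack [([213, 274, 289, 345], 0.86)]
beaker [([191, 119, 219, 162], 0.82)]
mortar [([256, 193, 295, 223], 0.96), ([353, 313, 488, 422], 0.51)]
side 459.8625260583988 [0.276 0.612 0.648] [[-0.933, -0.231, 0.275], [-0.359, 0.641, -0.679], [-0.019, -0.732, -0.681]]
pot_a [([289, 267, 326, 309], 0.9), ([289, 386, 332, 438], 0.7)]
vial_a [([315, 317, 332, 355], 0.91), ([391, 173, 409, 203], 0.85), ([351, 293, 368, 335], 0.64), ([381, 346, 405, 384], 0.61)]
bottle [([351, 225, 382, 267], 0.87)]
pot_rack [([167, 297, 270, 402], 0.67)]
vial_rack []
bottle_rack [([236, 215, 288, 252], 0.76)]
beaker [([402, 153, 422, 184], 0.79), ([2
[... 187 characters left out ...]
ime_s': 0.95, 'joint_pos': array([1.25799405e+00, 8.68935250e-02, 1.75919423e-01, 1.65982554e+00,
       5.04713051e-06, 1.57083411e+00]), 'dq': array([-0.00139702,  0.00190588, -0.00081715, -0.00031544, -0.00128743,
        0.00040689]), 'joint_efforts': array([ 1.29367101e-03, -5.20103252e+01,  4.64866805e+01,  1.56365451e-03,
       -1.06328316e-04, -7.80615721e-06]), 'position': array([0.1692457 , 0.52330453, 0.23129771]), 'tcp_rot': array([-2.75060398e-06,  1.55782949e-01,  9.87791310e-01, -1.24224122e-06]), 'contact_force': array([-0.63337708,  0.92879025, -0.87099218]), 'torque': array([ 0.00591718,  0.00954879, -0.01989452]), 'gripper_force': 0.0, 'width': 0.9967344478515456} -0.0187
```

View pics/scene0.png

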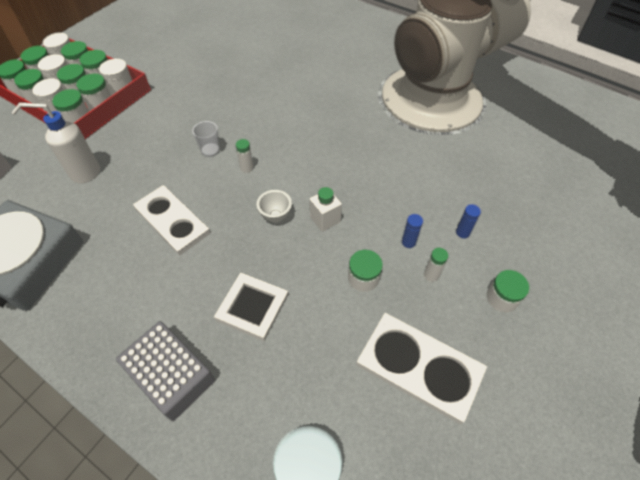

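View pics/side0.png

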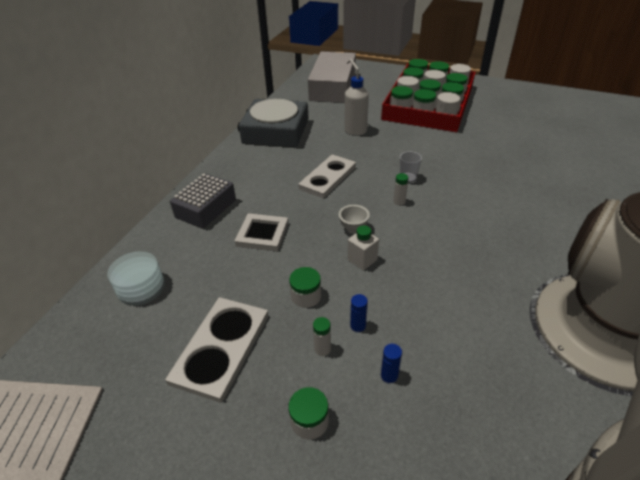

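Scene view: the green samples are the pots (366,269) and (510,290), the vials (243,155) and (437,264), and the bottle (326,208). The blue cylinders at (413,231) and (468,221) are look-alikes because their caps and bodies are blue. The racks are at (170,219) for vials, (252,305) for the bottle and (422,365) for pots. The bystanders are the beaker (206,138) and mortar (274,207).

```bash
cat > m.py <<'E'
from h import *
from scipy.optimize import least_squares
def cap(c,uv,z,half=22):
    f=c['frame']; hsv=cv2.cvtColor(f,cv2.COLOR_BGR2HSV)
    m=((hsv[...,0]>45)&(hsv[...,0]<80)&(hsv[...,1]>110)).astype(np.uint8)
    n,l,s,ce=cv2.connectedComponentsWithStats(m)
    i=min((i for i in range(1,n) if s[i,4]>30),key=lambda i:np.hypot(*(ce[i]-uv)))
    return px2w(c,ce[i],z)[0],s[i]
def plate(c,box,name,dim):
    l,t,r,b=[int(x) for x in box]; l-=6;t-=6;r+=6;b+=6
    g=cv2.cvtColor(c['frame'],cv2.COLOR_BGR2GRAY)[t:b,l:r]
    th,m=cv2.threshold(g,170,255,cv2.THRESH_BINARY)
    cs=cv2.findContours(m,cv2.RETR_EXTERNAL,cv2.CHAIN_APPROX_NONE)[0]
    k=max(cs,key=cv2.contourArea).reshape(-1,2)+[l,t]
    w=px2w(c,k,.016)[:,:2].astype(np.float32)
    (cx,cy),(a,bb),an=cv2.minAreaRect(w*1000)
    # yaw of the long axis
    if a>bb: yaw=an
    else: yaw=an+90
    return round(cx,1),round(cy,1),round(a,1),round(bb,1),round(yaw,1)
if __name__=='__main__':
    s=cam('scene'); d=cam('side')
    for n,z,u,v in [('potA',.046,(366,263),(306,280)),('potB',.046,(510,284),(309,404)),('vialFar',.065,(243,146),(402,179)),('vialNear',.065,(438,256),(321,325)),('bottle',.074,(326,194),(365,232))]:
        print(n,cap(s,u,z)[0].round(4),cap(d,v,z)[0].round(4),cap(s,u,z)[1][2:])
    for n,u,v in [('pot',(356,314,486,423),(167,297,270,402)),('vial',(132,186,210,256),(298,152,358,196)),('bottle',(213,274,289,345),(233,211,290,252))]:
        print(n,plate(s,u,n,0),plate(d,v,n,0))
    for n,z,u,v in [('beaker',.03,(205,140),(412,168)),('mortar',.03,(275,208),(355,221)),('blue1',.035,(413,231),(359,313)),('blue2',.035,(468,221),(392,364))]: print(n,px2w(s,u,z)[0].round(3),px2w(d,v,z)[0].round(3))
    for n,c,b in [('s',s,(270,150,380,240)),('d',d,(320,180,410,280))]:
        l,t,r,q=b; cv2.imwrite(f'pics/bot_{n}.png',cv2.resize(c['frame'][t:q,l:r],None,fx=5,fy=5,interpolation=cv2.INTER_CUBIC))
E
python3 m.py
```

```text
potA [0.5174 0.1113 0.046 ] [0.5156 0.113  0.046 ] [ 31  27 664]
potB [0.421  0.3316 0.046 ] [0.4185 0.3325 0.046 ] [ 33  30 733]
vialFar [ 0.4242 -0.2235  0.065 ] [ 0.4245 -0.22    0.065 ] [11  9 76]
vialNear [0.4464 0.2087 0.065 ] [0.4462 0.209  0.065 ] [ 14  13 147]
bottle [ 0.4459 -0.015   0.074 ] [ 0.4469 -0.0133  0.074 ] [ 13  11 106]
pot (607.0, 266.1, 99.2, 179.3, 92.2) (605.2, 303.0, 89.3, 97.3, 92.9)Traceback (most recent call last):
  File "m.py", line 26, in <module>
    print(n,plate(s,u,n,0),plate(d,v,n,0))
                           ~~~~~^^^^^^^^^
  File "m.py", line 14, in plate
    k=max(cs,key=cv2.contourArea).reshape(-1,2)+[l,t]
      ~~~^^^^^^^^^^^^^^^^^^^^^^^^
ValueError: max() iterable argument is empty
```

```bash
sed -i 's/th,m=.*/p=(np.percentile(g,97)+np.median(c["frame"]))\/2; m=cv2.dilate((g>p).astype(np.uint8)*255,None)*0+(g>p).astype(np.uint8)*255/' m.py
sed -i "s/^    for n,z,u,v in \[('beaker'/    print(px2w(s,[(398,352),(447,379),(159,206),(182,228),(252,305)],.011)[:,:2].round(4).tolist());print(px2w(d,[(231,323),(207,365),(336,166),(319,181),(262,230)],.011)[:,:2].round(4).tolist())\n&/" m.py; python3 m.py
```

```text
potA [0.5174 0.1113 0.046 ] [0.5155 0.113  0.046 ] [ 31  27 661]
potB [0.4212 0.3315 0.046 ] [0.4185 0.3324 0.046 ] [ 33  30 732]
vialFar [ 0.4241 -0.2233  0.065 ] [ 0.4244 -0.2201  0.065 ] [11  9 74]
vialNear [0.4463 0.2087 0.065 ] [0.4462 0.2089 0.065 ] [ 14  13 146]
bottle [ 0.4459 -0.0148  0.074 ] [ 0.4469 -0.0133  0.074 ] [ 13  11 106]
pot (607.2, 266.2, 97.0, 177.0, 92.2) (606.8, 265.7, 95.7, 175.7, 92.2)
vial (612.1, -255.8, 150.7, 70.7, 78.2) (612.0, -255.0, 150.0, 69.9, 78.4)
bottle (669.7, -15.2, 91.1, 90.8, 10.3) (669.5, -15.2, 89.9, 90.8, 100.3)
[[0.6084, 0.2265], [0.6056, 0.3093], [0.6037, -0.2931], [0.6176, -0.2194], [0.6696, -0.0135]]
[[0.6099, 0.2207], [0.605, 0.3074], [0.6036, -0.2942], [0.6201, -0.2207], [0.6687, -0.0158]]
beaker [ 0.431 -0.323  0.03 ] [ 0.42  -0.319  0.03 ]
mortar [ 0.496 -0.093  0.03 ] [ 0.487 -0.088  0.03 ]
blue1 [0.405 0.145 0.035] [0.405 0.142 0.035]
blue2 [0.329 0.219 0.035] [0.328 0.219 0.035]
```

View pics/bot_s.png

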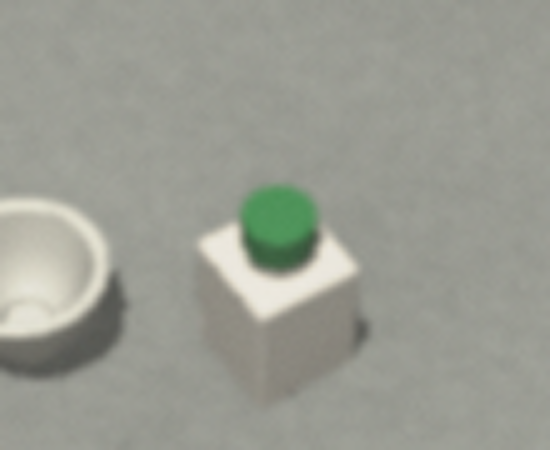

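View pics/wrist0.png

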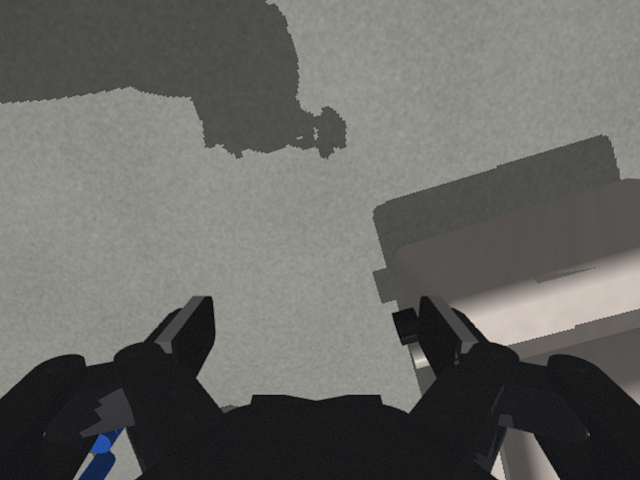

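Run:
```python
from h import *
c=cam('scene'); w=px2w(c,[(310,198.6),(322.4,213.6),(341.4,203.6)],.058)[:,:2]; print(w.round(4).tolist())
for i in (0,1): d=w[i+1]-w[i]; print(np.hypot(*d),np.degrees(np.arctan2(d[1],d[0])))
print('ctr',(w[0]+w[2])/2)
cv2.imwrite('pics/near.png',cv2.resize(c['frame'][190:320,340:540],None,fx=3,fy=3,interpolation=cv2.INTER_CUBIC))
```

```text
[[0.4603, -0.0383], [0.4765, -0.001], [0.4389, 0.015]]
0.04059249784557976 66.49967523873772
0.04087865305684668 156.9585884152631
ctr [ 0.44957864 -0.01163761]
```

View pics/near.png

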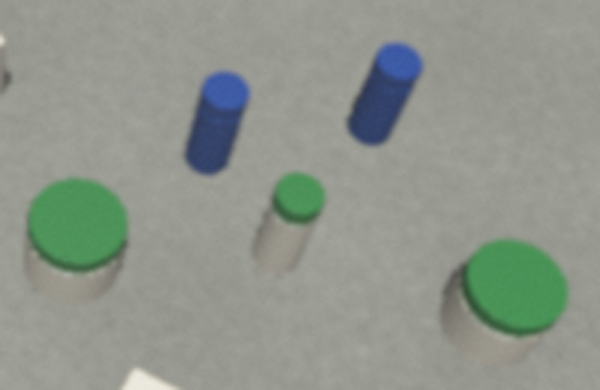

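Request:
move_arm:
  claw: [-1,-1,-1,-1,-1,-1,-1,-1]
  delta_pos:
    - [0.25,-0.19,-0.05]
    - [0.25,-0.19,-0.05]
    - [0.25,-0.19,-0.05]
    - [0.25,-0.19,-0.05]
    - [0.25,-0.19,-0.05]
    - [0.25,-0.19,-0.05]
    - [0.25,-0.19,-0.05]
    - [0.25,-0.19,-0.05]
  delta_rot:
    - [0,0,-70]
    - [0,0,-70]
    - [0,0,-70]
    - [0,0,-70]
    - [0,0,-70]
    - [0,0,-70]
    - [0,0,-70]
    - [0,0,-70]
  force: 30

```text
time_s: 1.87
position: [0.4214, 0.3308, 0.1806]
tcp_rot: [0.0, 0.613, 0.79, -0.0]
contact_force: [0.1, 1.0, 0.2]
width: 1.002
gripper_force: 0.0
```

Crop: the near green vial at px (439,255) is white with a green cap, so it is the one meant. The two all-blue cylinders beside it are not.

Request:
move_arm:
  claw: [-1,-1,-1,-1,-1,-1,-1,1]
  delta_pos:
    - [0,0,-0.02]
    - [0,0,-0.05]
    - [0,0,-0.09]
    - [0,0,-0.12]
    - [0,0,-0.14]
    - [0,0,-0.16]
    - [0,0,-0.16]
    - [0,0,-0.16]
  delta_rot:
    - [0,0,-6.5]
    - [0,0,-12.7]
    - [0,0,-12.7]
    - [0,0,-12.7]
    - [0,0,-12.7]
    - [0,0,-12.7]
    - [0,0,-12.7]
    - [0,0,-12.7]
  force: 30

```text
time_s: 2.53
position: [0.4187, 0.3329, 0.0209]
tcp_rot: [-0.0, 0.694, 0.72, -0.001]
contact_force: [-0.2, 0.1, -0.2]
width: 0.886
gripper_force: 0.0
```

Request:
move_arm:
  claw: [1,1,1,1,1,1]
  delta_pos:
    - [0,0,0]
    - [0,0,0]
    - [0,0,0]
    - [0,0,0]
    - [0,0,0]
    - [0,0,0]
  delta_rot:
    - [0,0,0]
    - [0,0,0]
    - [0,0,0]
    - [0,0,0]
    - [0,0,0]
    - [0,0,0]

```text
time_s: 3.03
position: [0.4202, 0.3341, 0.0233]
tcp_rot: [0.0, 0.694, 0.72, 0.002]
contact_force: [0.2, -0.1, 7.5]
width: 0.638
gripper_force: 32.8
```

Request:
move_arm:
  claw: [1,1,1,1,1,1,1,1]
  delta_pos:
    - [0,0,0.015]
    - [0,0,0.045]
    - [0.03,-0.004,0.07]
    - [0.07,-0.009,0.07]
    - [0.11,-0.014,0.07]
    - [0.15,-0.02,0.07]
    - [0.178,-0.024,0.07]
    - [0.186,-0.025,0.07]
  delta_rot:
    - [0,0,0]
    - [0,0,0]
    - [0,0,0]
    - [0,0,0]
    - [0,0,0]
    - [0,0,0]
    - [0,0,0]
    - [0,0,0]

```text
time_s: 3.7
position: [0.609, 0.307, 0.091]
tcp_rot: [0.0, 0.695, 0.719, 0.001]
contact_force: [1.0, -0.2, -0.6]
width: 0.64
gripper_force: 32.2
```

Run:
```python
from m import *
o=ctrl.get_obs(); print(o['position'].round(4),o['contact_force'].round(1))
s=cam('scene');d=cam('side')
z=o['position'][2]-.0233+.046
for c in (s,d):
    uv=w2px(c,[*o['position'][:2],z])[0]; print(cap(c,uv,z)[0].round(4))
cv2.imwrite('pics/h1.png',s['frame'])
```

```text
[0.609 0.307 0.091] [ 1.  -0.2 -0.6]
[0.6184 0.2846 0.1137]
[0.6114 0.3133 0.1137]
```

View pics/h1.png

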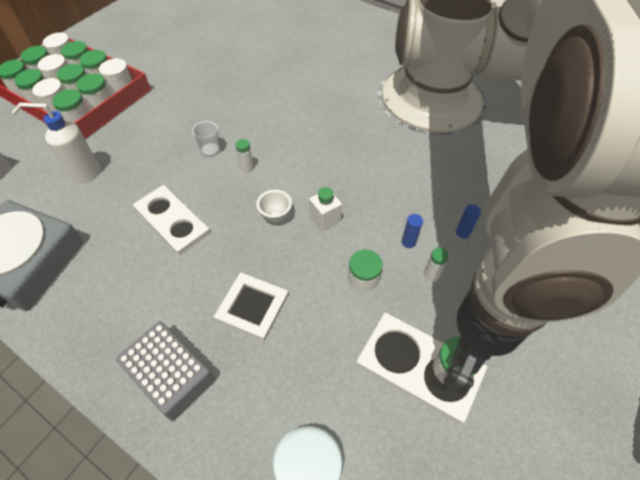

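The pot is held upright over the right-hand recess at (447,379), so I'll lower and release.

Request:
move_arm:
  claw: [1,1,1,1,1,1,1,1]
  delta_pos:
    - [0,0,-0.015]
    - [0,0,-0.035]
    - [0,0,-0.05]
    - [0,0,-0.056]
    - [0,0,-0.06]
    - [0,0,-0.062]
    - [0,0,-0.062]
    - [0,0,-0.062]
  delta_rot:
    - [0,0,0]
    - [0,0,0]
    - [0,0,0]
    - [0,0,0]
    - [0,0,0]
    - [0,0,0]
    - [0,0,0]
    - [0,0,0]

```text
time_s: 4.47
position: [0.6055, 0.3087, 0.0305]
tcp_rot: [0.0, 0.694, 0.72, 0.001]
contact_force: [-0.2, 0.2, -0.4]
width: 0.641
gripper_force: 32.2
```

Request:
move_arm:
  claw: [1,1,-1,-1,-1,-1,-1,-1]
  delta_pos:
    - [0,0,-0.002]
    - [0,0,-0.002]
    - [0,0,-0.002]
    - [0,0,-0.002]
    - [0,0,-0.002]
    - [0,0,0.01]
    - [0,0,0.04]
    - [0,0,0.075]
  delta_rot:
    - [0,0,0]
    - [0,0,0]
    - [0,0,0]
    - [0,0,0]
    - [0,0,0]
    - [0,0,0]
    - [0,0,0]
    - [0,0,0]

```text
time_s: 5.13
position: [0.604, 0.3077, 0.1035]
tcp_rot: [-0.001, 0.694, 0.72, -0.002]
contact_force: [1.4, 0.7, 0.7]
width: 1.001
gripper_force: 0.0
```

Request:
move_arm:
  claw: [-1,-1,-1,-1,-1,-1,-1,-1]
  delta_pos:
    - [-0.015,-0.035,0.01]
    - [-0.03,-0.07,0.02]
    - [-0.046,-0.105,0.02]
    - [-0.062,-0.14,0.02]
    - [-0.078,-0.175,0.01]
    - [-0.088,-0.196,0]
    - [-0.089,-0.196,0]
    - [-0.089,-0.196,0]
  delta_rot:
    - [0,0,0]
    - [0,0,0]
    - [0,0,0]
    - [0,0,0]
    - [0,0,0]
    - [0,0,0]
    - [0,0,0]
    - [0,0,0]

```text
time_s: 5.8
position: [0.5159, 0.1114, 0.1051]
tcp_rot: [0.0, 0.695, 0.719, 0.0]
contact_force: [0.6, 0.4, 0.5]
width: 0.999
gripper_force: 0.0
```

Run:
```python
from m import *
o=ctrl.get_obs(); print(o['position'].round(4),o['contact_force'].round(1))
s=cam('scene');d=cam('side')
for c in (s,d):
    for P in ([.6054,.308,.052],): print(cap(c,w2px(c,P)[0],.052)[0].round(4))
cv2.imwrite('pics/h2.png',s['frame'])
```

```text
[0.5159 0.1114 0.1051] [0.6 0.4 0.5]
[0.6073 0.3066 0.052 ]
[0.6046 0.3074 0.052 ]
```

View pics/h2.png

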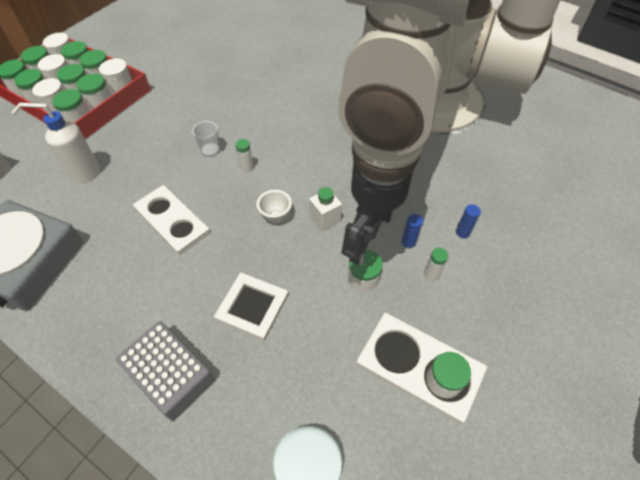

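The first pot stands in its recess at (450,375). The gripper is now over the second pot at (366,268).

Request:
move_arm:
  claw: [-1,-1,-1,-1,-1,1,1,1]
  delta_pos:
    - [0,0,-0.03]
    - [0,0,-0.06]
    - [0,0,-0.075]
    - [0,0,-0.082]
    - [0,0,-0.082]
    - [0,0,-0.082]
    - [0,0,-0.082]
    - [0,0,-0.082]
  delta_rot:
    - [0,0,0]
    - [0,0,0]
    - [0,0,0]
    - [0,0,0]
    - [0,0,0]
    - [0,0,0]
    - [0,0,0]
    - [0,0,0]

```text
time_s: 6.57
position: [0.5173, 0.1128, 0.0242]
tcp_rot: [0.001, 0.694, 0.72, 0.001]
contact_force: [-3.2, 0.6, 5.5]
width: 0.641
gripper_force: 30.8
```

Request:
move_arm:
  claw: [1,1,1,1]
  delta_pos:
    - [0,0,0]
    - [0,0,0]
    - [0,0,0]
    - [0,0,0]
  delta_rot:
    - [0,0,0]
    - [0,0,0]
    - [0,0,0]
    - [0,0,0]

```text
time_s: 6.9
position: [0.5173, 0.1128, 0.0242]
tcp_rot: [0.001, 0.694, 0.72, 0.001]
contact_force: [-1.1, 2.0, 6.4]
width: 0.642
gripper_force: 31.8
```

Request:
move_arm:
  claw: [1,1,1,1,1,1,1,1]
  delta_pos:
    - [0,0,0.015]
    - [0,0,0.045]
    - [0.015,0.02,0.07]
    - [0.037,0.045,0.07]
    - [0.06,0.073,0.07]
    - [0.082,0.1,0.07]
    - [0.092,0.112,0.07]
    - [0.092,0.112,0.07]
  delta_rot:
    - [0,0,0]
    - [0,0,0]
    - [0,0,0]
    - [0,0,0]
    - [0,0,0]
    - [0,0,0]
    - [0,0,0]
    - [0,0,0]

```text
time_s: 7.57
position: [0.6099, 0.227, 0.092]
tcp_rot: [0.0, 0.693, 0.721, 0.001]
contact_force: [0.5, 0.1, -1.5]
width: 0.64
gripper_force: 32.4
```

Request:
move_arm:
  claw: [1,1,1,1,1,1,1,1]
  delta_pos:
    - [0,0,-0.015]
    - [0,0,-0.035]
    - [0,0,-0.05]
    - [0,0,-0.056]
    - [0,0,-0.06]
    - [0,0,-0.064]
    - [0,0,-0.064]
    - [0,0,-0.064]
  delta_rot:
    - [0,0,0]
    - [0,0,0]
    - [0,0,0]
    - [0,0,0]
    - [0,0,0]
    - [0,0,0]
    - [0,0,0]
    - [0,0,0]

```text
time_s: 8.23
position: [0.6087, 0.2243, 0.0303]
tcp_rot: [0.0, 0.694, 0.72, 0.001]
contact_force: [-2.5, -1.1, 6.6]
width: 0.64
gripper_force: 33.0
```

Request:
move_arm:
  claw: [-1,-1,-1,-1,-1,-1,-1,-1]
  delta_pos:
    - [0,0,0]
    - [0,0,0]
    - [0,0,0]
    - [0,0,0.01]
    - [0,0,0.04]
    - [0,0,0.075]
    - [0,0,0.095]
    - [0,0,0.095]
  delta_rot:
    - [0,0,0]
    - [0,0,0]
    - [0,0,0]
    - [0,0,0]
    - [0,0,0]
    - [0,0,0]
    - [0,0,0]
    - [0,0,0]

```text
time_s: 8.9
position: [0.6103, 0.2251, 0.1299]
tcp_rot: [0.002, 0.694, 0.72, 0.004]
contact_force: [0.3, 0.8, 0.4]
width: 1.0
gripper_force: 0.0
```

Request:
move_arm:
  claw: [-1,-1,-1,-1,-1,-1,-1]
  delta_pos:
    - [-0.04,-0.004,0]
    - [-0.08,-0.008,0]
    - [-0.12,-0.012,0]
    - [-0.15,-0.015,0]
    - [-0.162,-0.016,0]
    - [-0.162,-0.016,0]
    - [-0.162,-0.016,0]
  delta_rot:
    - [0,0,0]
    - [0,0,0]
    - [0,0,0]
    - [0,0,0]
    - [0,0,0]
    - [0,0,0]
    - [0,0,0]

```text
time_s: 9.48
position: [0.4464, 0.2085, 0.1239]
tcp_rot: [0.0, 0.694, 0.72, 0.001]
contact_force: [-0.1, 0.6, -0.6]
width: 0.997
gripper_force: 0.0
```

Run:
```python
from m import *
o=ctrl.get_obs(); print(o['position'].round(4),o['contact_force'].round(1))
s=cam('scene');d=cam('side')
for c in (s,d):
    for P in ([.6054,.308,.052],[.6086,.224,.052],[.446,.209,.065]): print(cap(c,w2px(c,P)[0],P[2])[0].round(4))
w=cam('wrist')
cv2.imwrite('pics/h3.png',np.hstack([cv2.resize(s['frame'][160:440,300:540],(480,560)),cv2.resize(w['frame'],(320,240)).repeat(1,0) if 0 else cv2.copyMakeBorder(cv2.resize(w['frame'],(320,240)),0,320,0,0,cv2.BORDER_CONSTANT)]))
```

```text
[0.4464 0.2085 0.1239] [-0.1  0.6 -0.6]
[0.6074 0.3064 0.052 ]
[0.6103 0.223  0.052 ]
[0.6159 0.2237 0.065 ]
[0.6046 0.3074 0.052 ]
[0.6077 0.2241 0.052 ]
[0.4461 0.2097 0.065 ]
```

View pics/h3.png

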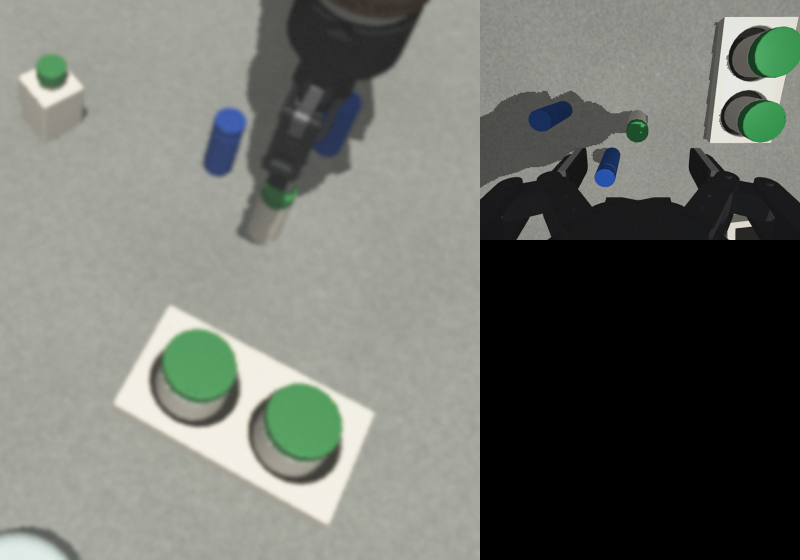

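Both pots are in their recesses. The gripper is centred over the green-capped vial.

Request:
move_arm:
  claw: [-1,-1,-1,-1,-1,1,1,1]
  delta_pos:
    - [0,0,-0.035]
    - [0,0,-0.07]
    - [0,0,-0.085]
    - [0,0,-0.092]
    - [0,0,-0.092]
    - [0,0,-0.092]
    - [0,0,-0.092]
    - [0,0,-0.092]
  delta_rot:
    - [0,0,0]
    - [0,0,0]
    - [0,0,0]
    - [0,0,0]
    - [0,0,0]
    - [0,0,0]
    - [0,0,0]
    - [0,0,0]

```text
time_s: 10.3
position: [0.4473, 0.2087, 0.0328]
tcp_rot: [0.0, 0.694, 0.72, 0.001]
contact_force: [0.7, 1.7, 0.3]
width: 0.609
gripper_force: 0.0
```

Request:
move_arm:
  claw: [1,1,1,1,1,1]
  delta_pos:
    - [0,0,0]
    - [0,0,0]
    - [0,0,0]
    - [0,0,0]
    - [0,0,0]
    - [0,0,0]
  delta_rot:
    - [0,0,0]
    - [0,0,0]
    - [0,0,0]
    - [0,0,0]
    - [0,0,0]
    - [0,0,0]

```text
time_s: 10.8
position: [0.4467, 0.2085, 0.0321]
tcp_rot: [0.0, 0.694, 0.72, 0.001]
contact_force: [-0.0, -0.3, 6.2]
width: 0.316
gripper_force: 32.8
```

Request:
move_arm:
  claw: [1,1,1,1,1,1,1,1]
  delta_pos:
    - [0,0,0.02]
    - [0,0,0.06]
    - [0,0,0.095]
    - [0.014,-0.035,0.11]
    - [0.028,-0.07,0.115]
    - [0.042,-0.105,0.115]
    - [0.056,-0.14,0.115]
    - [0.07,-0.175,0.115]
  delta_rot:
    - [0,0,0]
    - [0,0,0]
    - [0,0,0]
    - [0,0,0]
    - [0,0,0]
    - [0,0,0]
    - [0,0,0]
    - [0,0,0]

```text
time_s: 11.47
position: [0.5165, 0.0317, 0.1465]
tcp_rot: [0.0, 0.694, 0.72, 0.0]
contact_force: [0.9, 1.0, -1.3]
width: 0.315
gripper_force: 32.2
```

Request:
move_arm:
  claw: [1,1,1,1,1,1,1,1]
  delta_pos:
    - [0.014,-0.035,0]
    - [0.028,-0.07,0]
    - [0.042,-0.105,0]
    - [0.056,-0.14,0]
    - [0.07,-0.175,0]
    - [0.084,-0.21,0]
    - [0.097,-0.24,0]
    - [0.104,-0.252,0]
  delta_rot:
    - [0,0,0]
    - [0,0,0]
    - [0,0,0]
    - [0,0,0]
    - [0,0,0]
    - [0,0,0]
    - [0,0,0]
    - [0,0,0]

```text
time_s: 12.13
position: [0.6207, -0.2225, 0.1452]
tcp_rot: [-0.0, 0.695, 0.719, -0.0]
contact_force: [0.5, -0.6, -0.2]
width: 0.316
gripper_force: 32.2
```

Request:
move_arm:
  claw: [1,1,1,1,1]
  delta_pos:
    - [0,0,-0.03]
    - [0,0,-0.06]
    - [0,0,-0.08]
    - [0,0,-0.085]
    - [0,0,-0.085]
  delta_rot:
    - [0,0,0]
    - [0,0,0]
    - [0,0,0]
    - [0,0,0]
    - [0,0,0]

```text
time_s: 12.55
position: [0.6191, -0.2183, 0.0593]
tcp_rot: [-0.002, 0.694, 0.72, -0.001]
contact_force: [-0.0, 0.3, 0.7]
width: 0.314
gripper_force: 32.2
```

Run:
```python
from m import *
o=ctrl.get_obs(); print(o['position'].round(4),o['contact_force'].round(1),o['joint_pos'].round(2))
s=cam('scene');d=cam('side')
cv2.imwrite('pics/h4.png',np.hstack([cv2.resize(s['frame'][110:290,90:270],(400,400),interpolation=2),cv2.resize(d['frame'][100:250,275:425],(400,400),interpolation=2)]))
```

```text
[ 0.6191 -0.2183  0.0593] [-0.   0.3  0.7] [-0.34  0.35  0.15  1.38  0.    1.2 ]
```

View pics/h4.png

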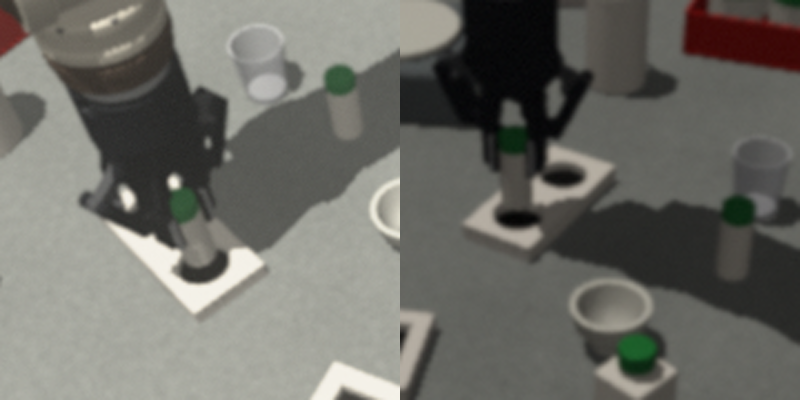

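The vial hangs upright over its recess, so I'll lower, release and go to the far vial.

Request:
move_arm:
  claw: [1,1,1,1,-1,-1,-1,-1]
  delta_pos:
    - [0,0,-0.01]
    - [0,0,-0.018]
    - [0,0,-0.0225]
    - [0,0,-0.0225]
    - [0,0,-0.0225]
    - [0,0,-0.0225]
    - [0,0,-0.0225]
    - [0,0,-0.0225]
  delta_rot:
    - [0,0,0]
    - [0,0,0]
    - [0,0,0]
    - [0,0,0]
    - [0,0,0]
    - [0,0,0]
    - [0,0,0]
    - [0,0,0]

```text
time_s: 13.32
position: [0.6203, -0.2187, 0.0388]
tcp_rot: [0.0, 0.694, 0.72, 0.0]
contact_force: [0.2, 0.1, 0.5]
width: 0.871
gripper_force: 0.0
```

Request:
move_arm:
  claw: [-1,-1,-1,-1,-1,-1,-1,-1]
  delta_pos:
    - [0,0,0]
    - [0,0,0.03]
    - [0,0,0.065]
    - [0,0,0.09]
    - [-0.02,0,0.09]
    - [-0.06,-0.001,0.09]
    - [-0.1,-0.002,0.09]
    - [-0.14,-0.003,0.09]
  delta_rot:
    - [0,0,0]
    - [0,0,0]
    - [0,0,0]
    - [0,0,0]
    - [0,0,0]
    - [0,0,0]
    - [0,0,0]
    - [0,0,0]

```text
time_s: 13.98
position: [0.4788, -0.2214, 0.1284]
tcp_rot: [-0.0, 0.694, 0.72, -0.0]
contact_force: [0.4, 0.5, 1.2]
width: 1.0
gripper_force: 0.0
```

Request:
move_arm:
  claw: [-1,-1,-1,-1]
  delta_pos:
    - [-0.035,-0.001,0]
    - [-0.055,-0.001,0]
    - [-0.055,-0.001,0]
    - [-0.055,-0.001,0]
  delta_rot:
    - [0,0,0]
    - [0,0,0]
    - [0,0,0]
    - [0,0,0]

```text
time_s: 14.32
position: [0.4249, -0.223, 0.1295]
tcp_rot: [0.001, 0.695, 0.719, 0.0]
contact_force: [-0.2, -0.7, -0.2]
width: 0.999
gripper_force: 0.0
```

Run:
```python
from m import *
o=ctrl.get_obs(); print(o['position'].round(4),o['contact_force'].round(1),o['joint_pos'].round(2))
s=cam('scene');d=cam('side')
for c in (s,d):
    for P in ([.6195,-.2182,.071],[.424,-.222,.065]): print(cap(c,w2px(c,P)[0],P[2])[0].round(4))
w=cam('wrist')
cv2.imwrite('pics/h5.png',np.hstack([cv2.resize(s['frame'][110:290,90:270],(400,400),interpolation=2),cv2.resize(w['frame'],(400,400))]))
```

```text
[ 0.4249 -0.223   0.1295] [-0.2 -0.7 -0.2] [-0.48 -0.1  -0.2   1.46  0.    1.05]
[ 0.6204 -0.2211  0.071 ]
[ 0.6178 -0.2257  0.065 ]
[ 0.6199 -0.2166  0.071 ]
[ 0.4242 -0.2188  0.065 ]
```

View pics/h5.png

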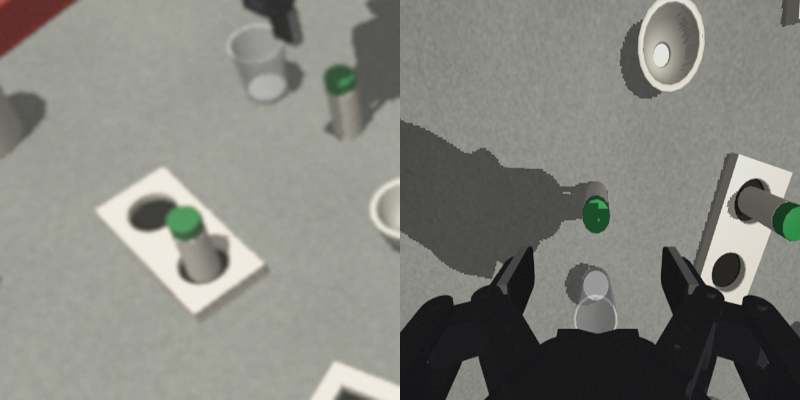

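The first vial is placed. The gripper is over the far vial, with the fingers clear of the beaker.

Request:
move_arm:
  claw: [-1,-1,-1,-1,-1,1,1,1]
  delta_pos:
    - [0,0,-0.035]
    - [0,0,-0.07]
    - [0,0,-0.09]
    - [0,0,-0.097]
    - [0,0,-0.097]
    - [0,0,-0.097]
    - [0,0,-0.097]
    - [0,0,-0.097]
  delta_rot:
    - [0,0,0]
    - [0,0,0]
    - [0,0,0]
    - [0,0,0]
    - [0,0,0]
    - [0,0,0]
    - [0,0,0]
    - [0,0,0]

```text
time_s: 15.13
position: [0.4264, -0.2232, 0.0334]
tcp_rot: [0.001, 0.694, 0.72, 0.0]
contact_force: [0.8, 0.4, -0.4]
width: 0.606
gripper_force: 0.0
```

Request:
move_arm:
  claw: [1,1,1,1,1,1]
  delta_pos:
    - [0,0,0]
    - [0,0,0]
    - [0,0,0]
    - [0,0,0]
    - [0,0,0]
    - [0,0,0]
  delta_rot:
    - [0,0,0]
    - [0,0,0]
    - [0,0,0]
    - [0,0,0]
    - [0,0,0]
    - [0,0,0]

```text
time_s: 15.63
position: [0.4258, -0.223, 0.0327]
tcp_rot: [0.001, 0.694, 0.72, 0.0]
contact_force: [-0.9, 0.7, 6.2]
width: 0.316
gripper_force: 31.4
```

Request:
move_arm:
  claw: [1,1,1,1,1,1,1,1]
  delta_pos:
    - [0,0,0.02]
    - [0,0,0.06]
    - [0.01,0,0.09]
    - [0.045,-0.015,0.095]
    - [0.08,-0.03,0.095]
    - [0.115,-0.045,0.095]
    - [0.15,-0.06,0.095]
    - [0.172,-0.068,0.095]
  delta_rot:
    - [0,0,0]
    - [0,0,0]
    - [0,0,0]
    - [0,0,0]
    - [0,0,0]
    - [0,0,0]
    - [0,0,0]
    - [0,0,0]

```text
time_s: 16.3
position: [0.5996, -0.2918, 0.1257]
tcp_rot: [0.0, 0.694, 0.72, -0.0]
contact_force: [1.0, 0.0, -0.2]
width: 0.317
gripper_force: 30.8
```

Request:
move_arm:
  claw: [1,1,1,1,1,1]
  delta_pos:
    - [0.007,-0.002,0]
    - [0.007,-0.002,-0.025]
    - [0.007,-0.002,-0.05]
    - [0.007,-0.002,-0.068]
    - [0.007,-0.002,-0.068]
    - [0.007,-0.002,-0.068]
  delta_rot:
    - [0,0,0]
    - [0,0,0]
    - [0,0,0]
    - [0,0,0]
    - [0,0,0]
    - [0,0,0]

```text
time_s: 16.8
position: [0.6033, -0.2923, 0.0581]
tcp_rot: [-0.001, 0.694, 0.72, -0.0]
contact_force: [-0.4, -0.7, 0.4]
width: 0.31
gripper_force: 30.8
```

Run:
```python
from m import *
o=ctrl.get_obs(); print(o['position'].round(4),o['contact_force'].round(1))
s=cam('scene');d=cam('side')
cv2.imwrite('pics/h6.png',np.hstack([cv2.resize(s['frame'][110:290,90:270],(400,400),interpolation=2),cv2.resize(d['frame'][100:250,275:425],(400,400),interpolation=2)]))
```

```text
[ 0.6033 -0.2923  0.0581] [-0.4 -0.7  0.4]
```

View pics/h6.png

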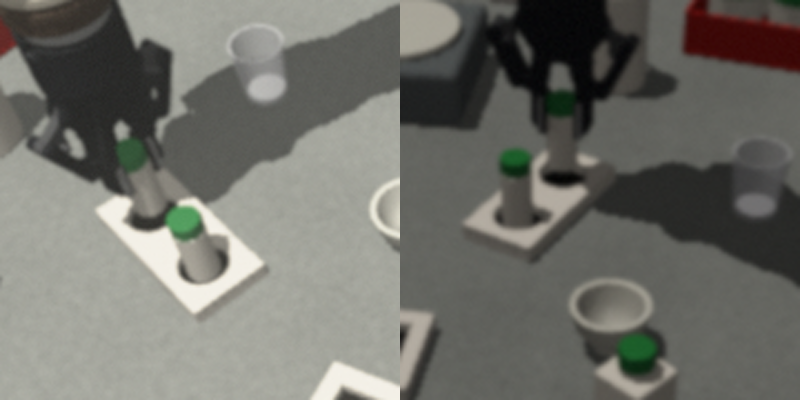

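Request:
move_arm:
  claw: [1,1,1,1,-1,-1,-1,-1]
  delta_pos:
    - [0,0,-0.01]
    - [0,0,-0.017]
    - [0,0,-0.021]
    - [0,0,-0.021]
    - [0,0,-0.021]
    - [0,0,-0.021]
    - [0,0,-0.021]
    - [0,0,-0.021]
  delta_rot:
    - [0,0,0]
    - [0,0,0]
    - [0,0,0]
    - [0,0,0]
    - [0,0,0]
    - [0,0,0]
    - [0,0,0]
    - [0,0,0]

```text
time_s: 17.57
position: [0.6041, -0.2926, 0.0374]
tcp_rot: [-0.0, 0.694, 0.72, -0.0]
contact_force: [-0.3, 0.5, -0.6]
width: 0.865
gripper_force: 0.0
```

Request:
move_arm:
  claw: [-1,-1,-1,-1,-1,-1,-1,-1]
  delta_pos:
    - [0,0,0]
    - [0,0,0.03]
    - [0,0,0.065]
    - [0,0,0.1]
    - [-0.015,0.027,0.11]
    - [-0.034,0.06,0.11]
    - [-0.053,0.095,0.11]
    - [-0.072,0.128,0.11]
  delta_rot:
    - [0,0,0]
    - [0,0,0]
    - [0,0,0]
    - [0,0,6]
    - [0,0,13]
    - [0,0,20]
    - [0,0,27]
    - [0,0,34]

```text
time_s: 18.23
position: [0.5314, -0.1635, 0.1477]
tcp_rot: [0.0, 0.451, 0.893, 0.0]
contact_force: [0.1, 1.1, 0.4]
width: 1.0
gripper_force: 0.0
```

Request:
move_arm:
  claw: [-1,-1,-1,-1,-1,-1,-1,-1]
  delta_pos:
    - [-0.02,0.035,0]
    - [-0.04,0.07,0]
    - [-0.06,0.105,0]
    - [-0.077,0.136,0]
    - [-0.085,0.151,0]
    - [-0.085,0.151,0]
    - [-0.085,0.151,0]
    - [-0.085,0.151,0]
  delta_rot:
    - [0,0,7]
    - [0,0,14]
    - [0,0,21]
    - [0,0,28]
    - [0,0,30.7]
    - [0,0,30.7]
    - [0,0,30.7]
    - [0,0,30.7]

```text
time_s: 18.9
position: [0.4476, -0.0139, 0.1479]
tcp_rot: [0.0, 0.202, 0.979, -0.0]
contact_force: [-0.2, -0.2, -0.1]
width: 1.002
gripper_force: 0.0
```

Run:
```python
from m import *
o=ctrl.get_obs(); print(o['position'].round(4),o['tcp_rot'].round(3))
s=cam('scene');d=cam('side')
for c in (s,d):
    for P in ([.6197,-.2182,.071],[.6043,-.2926,.071],[.447,-.014,.074]): print(cap(c,w2px(c,P)[0],P[2])[0].round(4))
w=cam('wrist')
cv2.imwrite('pics/h7.png',np.hstack([cv2.resize(d['frame'][130:300,255:425],(400,400),interpolation=2),cv2.resize(w['frame'],(400,300))[:300].copy() if 0 else cv2.copyMakeBorder(cv2.resize(w['frame'],(400,300)),0,100,0,0,0)]))
```

```text
[ 0.4476 -0.0139  0.1479] [ 0.     0.202  0.979 -0.   ]
[ 0.6202 -0.2208  0.071 ]
[ 0.6044 -0.2938  0.071 ]
[ 0.4455 -0.015   0.074 ]
[ 0.6199 -0.2166  0.071 ]
[ 0.6036 -0.2895  0.071 ]
[ 0.447  -0.0136  0.074 ]
```

View pics/h7.png

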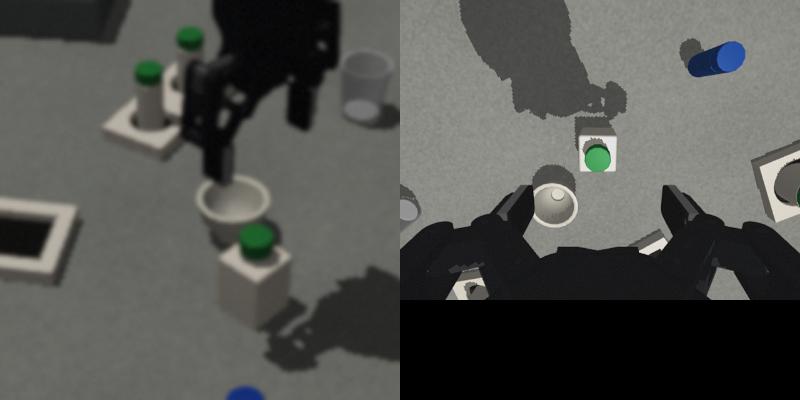

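Vials are both placed. The wrist view shows the gripper square to the bottle, with the mortar clear of the finger line.

Request:
move_arm:
  claw: [-1,-1,-1,-1,-1,-1,1,1]
  delta_pos:
    - [0,0,-0.035]
    - [0,0,-0.07]
    - [0,0,-0.1]
    - [0,0,-0.115]
    - [0,0,-0.125]
    - [0,0,-0.125]
    - [0,0,-0.125]
    - [0,0,-0.125]
  delta_rot:
    - [0,0,0]
    - [0,0,0]
    - [0,0,0]
    - [0,0,0]
    - [0,0,0]
    - [0,0,0]
    - [0,0,0]
    - [0,0,0]

```text
time_s: 19.72
position: [0.4482, -0.0139, 0.0242]
tcp_rot: [0.001, 0.201, 0.979, 0.0]
contact_force: [0.6, 0.0, 1.0]
width: 0.744
gripper_force: 0.0
```

Request:
move_arm:
  claw: [1,1,1,1,1,1]
  delta_pos:
    - [0,0,0]
    - [0,0,0]
    - [0,0,0]
    - [0,0,0]
    - [0,0,0]
    - [0,0,0]
  delta_rot:
    - [0,0,0]
    - [0,0,0]
    - [0,0,0]
    - [0,0,0]
    - [0,0,0]
    - [0,0,0]

```text
time_s: 20.22
position: [0.4482, -0.0138, 0.0242]
tcp_rot: [0.001, 0.201, 0.98, 0.0]
contact_force: [-0.3, -1.2, 5.7]
width: 0.509
gripper_force: 31.8
```

Request:
move_arm:
  claw: [1,1,1,1,1,1,1,1]
  delta_pos:
    - [0,0,0.015]
    - [0,0,0.045]
    - [0.02,0,0.07]
    - [0.055,0,0.08]
    - [0.09,0,0.08]
    - [0.125,-0.001,0.08]
    - [0.16,-0.001,0.08]
    - [0.195,-0.001,0.08]
  delta_rot:
    - [0,0,0]
    - [0,0,0]
    - [0,0,5]
    - [0,0,11]
    - [0,0,17]
    - [0,0,23]
    - [0,0,29]
    - [0,0,33.5]

```text
time_s: 20.88
position: [0.6439, -0.0146, 0.1027]
tcp_rot: [0.0, -0.092, 0.996, 0.0]
contact_force: [0.3, 0.4, 0.4]
width: 0.51
gripper_force: 31.1
```

Request:
move_arm:
  claw: [1,1,1,1,1,1]
  delta_pos:
    - [0.018,0,0]
    - [0.0255,0,0]
    - [0.0255,0,-0.02]
    - [0.0255,0,-0.04]
    - [0.0255,0,-0.05]
    - [0.0255,0,-0.05]
  delta_rot:
    - [0,0,0]
    - [0,0,0]
    - [0,0,0]
    - [0,0,0]
    - [0,0,0]
    - [0,0,0]

```text
time_s: 21.38
position: [0.6657, -0.0146, 0.05]
tcp_rot: [-0.002, -0.089, 0.996, 0.0]
contact_force: [0.5, -0.3, -0.6]
width: 0.512
gripper_force: 31.1
```

Run:
```python
from m import *
o=ctrl.get_obs(); print(o['position'].round(4),o['tcp_rot'].round(3),o['contact_force'].round(1))
s=cam('scene');d=cam('side')
cv2.imwrite('pics/h8.png',np.hstack([cv2.resize(s['frame'][200:380,160:340],(400,400),interpolation=2),cv2.resize(d['frame'][130:290,185:345],(400,400),interpolation=2)]))
```

```text
[ 0.6657 -0.0146  0.05  ] [-0.002 -0.089  0.996  0.   ] [ 0.5 -0.3 -0.6]
```

View pics/h8.png

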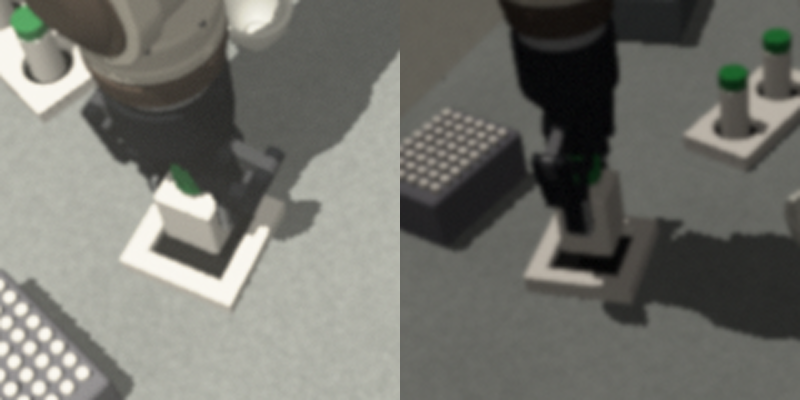

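Request:
move_arm:
  claw: [1,1,1,1,1,1,1]
  delta_pos:
    - [0.003,0,0]
    - [0.003,0,0]
    - [0.003,0,-0.01]
    - [0.003,0,-0.016]
    - [0.003,0,-0.02]
    - [0.003,0,-0.021]
    - [0.003,0,-0.021]
  delta_rot:
    - [0,0,0]
    - [0,0,0]
    - [0,0,0]
    - [0,0,0]
    - [0,0,0]
    - [0,0,0]
    - [0,0,0]

```text
time_s: 22.07
position: [0.6703, -0.0147, 0.031]
tcp_rot: [-0.001, -0.09, 0.996, 0.0]
contact_force: [-0.1, 0.7, -1.5]
width: 0.511
gripper_force: 31.1
```

Request:
move_arm:
  claw: [1,1,-1,-1,-1,-1,-1,-1]
  delta_pos:
    - [0,0,-0.002]
    - [0,0,-0.002]
    - [0,0,-0.002]
    - [0,0,-0.002]
    - [0,0,-0.002]
    - [0,0,0.02]
    - [0,0,0.055]
    - [0,0,0.09]
  delta_rot:
    - [0,0,0]
    - [0,0,0]
    - [0,0,0]
    - [0,0,0]
    - [0,0,0]
    - [0,0,0]
    - [0,0,0]
    - [0,0,0]

```text
time_s: 22.73
position: [0.6698, -0.0146, 0.1217]
tcp_rot: [-0.001, -0.09, 0.996, 0.0]
contact_force: [1.2, 0.9, -0.1]
width: 1.001
gripper_force: 0.0
```

Request:
move_arm:
  claw: [-1,-1,-1,-1,-1,-1,-1,-1]
  delta_pos:
    - [0,0,0.03]
    - [-0.03,0.01,0.06]
    - [-0.06,0.03,0.06]
    - [-0.1,0.05,0.06]
    - [-0.14,0.05,0.06]
    - [-0.18,0.05,0.06]
    - [-0.22,0.05,0.06]
    - [-0.25,0.05,0.06]
  delta_rot:
    - [0,0,0]
    - [0,0,0]
    - [0,0,0]
    - [0,0,0]
    - [0,0,0]
    - [0,0,0]
    - [0,0,0]
    - [0,0,0]

```text
time_s: 23.4
position: [0.418, 0.0354, 0.1819]
tcp_rot: [0.0, -0.09, 0.996, 0.0]
contact_force: [-0.3, 0.9, 1.1]
width: 1.0
gripper_force: 0.0
```

Run:
```python
from m import *
o=ctrl.get_obs(); print(o['position'].round(4),o['contact_force'].round(1),o['width'])
s=cam('scene');d=cam('side')
for c in (s,d):
    for P in ([.6054,.308,.052],[.6086,.224,.052],[.6197,-.2182,.071],[.6043,-.2926,.071],[.6696,-.015,.08]): print(cap(c,w2px(c,P)[0],P[2])[0].round(4),P)
cv2.imwrite('pics/h9.png',s['frame'][100:430,120:540].repeat(1,0)); a=s['frame'][90:430,110:550]
cv2.imwrite('pics/h9.png',cv2.resize(a,(776,600),interpolation=2))
```

```text
[0.418  0.0354 0.1819] [-0.3  0.9  1.1] 0.9995422105770221
[0.6075 0.3063 0.052 ] [0.6054, 0.308, 0.052]
[0.6103 0.2229 0.052 ] [0.6086, 0.224, 0.052]
[ 0.6203 -0.221   0.071 ] [0.6197, -0.2182, 0.071]
[ 0.6043 -0.294   0.071 ] [0.6043, -0.2926, 0.071]
[ 0.6696 -0.0157  0.08  ] [0.6696, -0.015, 0.08]
[0.6046 0.3074 0.052 ] [0.6054, 0.308, 0.052]
[0.6076 0.2241 0.052 ] [0.6086, 0.224, 0.052]
[ 0.6199 -0.2166  0.071 ] [0.6197, -0.2182, 0.071]
[ 0.6036 -0.2895  0.071 ] [0.6043, -0.2926, 0.071]
[ 0.6697 -0.0132  0.08  ] [0.6696, -0.015, 0.08]
```

View pics/h9.png

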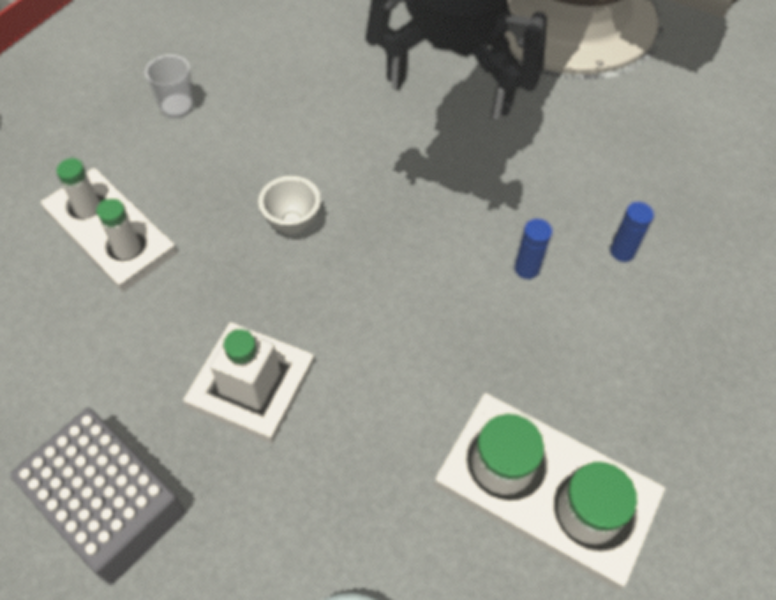

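In the last view all five samples stand upright and centred in their recesses: pots at (508,455) and (597,505), vials at (82,190) and (122,230), bottle at (245,370). The beaker and mortar look undisturbed.

```bash
python3 -c "
from plant import order; print(order.sign_off())"
```

```text
the job is handed in; nothing more can be done
None
```

The job is handed in: by the last camera check, all five samples stood upright within about 3 mm of their recess centres, with the beaker and mortar where they were, after about 23 s of the 136 s; the hand-in call did not report a verdict.

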